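Find the full slide box by its weight and set it on the scale

TASK

One of the three closed slide boxes in the sloping rack is full of glass slides; the other two are empty. Find the full one by lifting them and feeling the weight, and set it gently, flat and lengthways, inside the rim of the spring scale's tray. The empty ones must be left in, or put back in, their own places in the rack and never be set down on the scale; do not press the scale to its bottom, tip a box over or disturb the jar, the bottle and the tip box.

Things in the scene. Friction and masses are not known exactly. Their poses are not given: they have to be found in the camera images.
- box_1: Left-hand (+y) of three identical-looking closed slide boxes. White base 118 (x) x 80 (y) x 41 mm high; on it, centred, a grey lid 104 x 62 x 30 mm that does not open. Grip the lid across its 62 mm (y), fingertips down to the shoulder 41 mm above the underside. Origin: centre of the underside; z up through the lid, x lengthways, up the slope.
- box_2: Middle slide box, same shape, axes and origin as box_1. Neighbouring lids stand 53 mm apart. An empty box weighs 0.18 to 0.23 kg, the full one 0.48 to 0.60 kg; any of the three may be full; contents can shift 3 mm.
- box_3: Right-hand (-y) slide box, same shape, axes and origin as box_1. An empty box weighs 0.18 to 0.23 kg, the full one 0.48 to 0.60 kg; any of the three may be full; contents can shift 3 mm.
- rack: Fixed aluminium rack, 365 mm wide (y), 125 mm deep, sloping 25 degrees down to the robot (-x low). Three pockets at y = +115, 0, -115 mm, 89 mm wide between 10 mm high ribs, with a 13 mm high outward-leaning ledge at the low end, open at the top end. A box in its pocket has its origin at x = 0, 75 mm above the table, turned -25 degrees about the rack's y. Origin: centre of its foot; z up.
- scale: Fixed bench spring scale, white housing 130 (x) x 140 (y) x 60 mm high with a round dial face towards -x. Its steel tray stands on a stem above the housing. Origin: centre of the housing's foot on the table; z up.
- tray_floor (a point): Centre of the upper face of the scale tray's floor, 110 mm above the table when unloaded. The tray is 130 mm (its x) by 92 mm (y) inside, with a rim 10 mm high above its floor: a box lies in it lengthways along x. z up; moves down with the tray.
- tray (a joint): How far the tray has sunk, in m: 0 empty, stop at 0.035. Sprung at 300 N/m and damped: it begins to sink at about 0.3 N; an empty box sinks it 5 to 7 mm, the full box 14 to 19 mm.
- jar: Bystander: amber glass jar, 64 mm across, 95 mm high. Origin: centre of its underside.
- wash: Bystander: white plastic bottle, 60 mm across, 110 mm high. Origin: centre of its underside.
- tipbox: Bystander: pipette tip box, white with an amber lid, 78 (x) x 118 (y) x 64 mm high, beyond the scale. Origin: centre of its underside.
There are look-alikes about, which are no part of the job. What is shaped like the box_2 but green or pink is not meant.

How it is judged:
By the outcome, as a careful person would: the job done as asked, in the order asked, and still so for the second after the job is handed in, with the robot touching nothing.
It also fails if it takes over 72 s, if anything falls off the work surface, if the arm or the gripper's body presses on something with over 40 N, if the wrist force passes 120 N, or if a joint passes its speed limit or range.

ROBOT

A 7-joint arm with a two-finger parallel gripper is mounted at the origin on the work surface. World frame = base frame: x ahead of the robot, y to its left, z up, the work surface at z = 0. Lengths are in m, angles in rad, forces in N, time in s.
With the tool pointing down it reaches from about 0.425 to 0.925 m from the base axis. Payload 6.8 kg.
Tool frame: the origin (TCP) lies on the mounting face of the last link; the fingertips stand 173 mm ahead of it and the grasp point (between the pads) lies 155 mm ahead of it; z points along the fingers, y is the line along which they close (so a half turn about z gives the same grasp; the last joint's range is limited). The gripper opens to 85 mm and grips with 20 to 120 N. Pads are 22 mm wide; open, the fingers measure 114 mm over their backs; the gripper's body (76 mm by 85 mm) begins 54 mm behind the grasp point. The pads swing forward as they close: fully open they stand 13 mm farther back than shut.
Start: joints at [1.148, 0.477, 0.022, 1.555, -0.011, 1.109, -0.083], TCP at [0.209, -0.642, 0.405] pointing down, gripper open.
Joint ranges: [-2.96, 2.96], [-0.34, 2.1], [-1.41, 1.46], [0.24, 2.44], [-1.37, 4.51], [0.17, 1.92], [-2.96, 2.96]. Speed limits (rad/s): [2.39, 2.39, 3.14, 3.14, 3.14, 3.14, 3.14].

INTERFACE

Orientations are given as a unit quaternion [w, x, y, z].
In Python, from station import bot gives the robot as it stands. The module is installed in compiled form; this text tells all that it offers.
- The arm moves only by the shell command python3 -m pendant 'ROWS' [FORCE]. ROWS is JSON, a list of rows, each a list of 5 numbers: the finger opening in m, from 0 to 0.0854, then the shift along the tool's x, y, z in m, then the turn about the tool's z in degrees. In form: [[jaw, x, y, z, yaw], ...]. A call has 1 to 12 rows; each row shifts and turns the commanded pose from where the row before left it, along the tool's axes as they then stand; what a row does not reach is not made up. A row lasts 1/12 s, in which the tool goes at most 41.7 mm and 7.16 degrees, less where a joint would pass 70% of its speed; a pose out of reach is approached as far as the arm can. A call with a gripper value outside its range is refused whole. The fingers move at their own pace and stop on an object; FORCE is the grip in N (left out, the last holds). Time passes only in rows, so rows that do not move let the fingers close. It gives the time, the measured TCP pose, the force, the opening and the grip force at its end, in the units of the state.
- bot.get_obs(): the state, without advancing time (a new reading comes with each control period).
- bot.read_camera(name): name is "side" or "top"; returns (picture, depth): 384x512x3 uint8, blue, green, red; 384x512 float32, m along the optical axis (not along the pixel's ray), 0 where there is no reading.
- bot.camera_model(name): a dict with "intrinsics" (3x3 intrinsics, pixels), "R" (3x3) and "t" (3): a world point X has camera coordinates R X + t. Camera axes: x right, y down, z forward; pixel columns grow to the right and rows downward; lengths in m; the calibration is good to about 2 mm. A picture is of the moment at which its call begins. camera_model takes no time and is no camera call.
- bot.hand_in(): hands the job in; it is judged then, once.
Trained networks look in the newest picture that a camera, given by its name, has taken for a name from the list of things; names that differ only in an ending like _2 or _b are one class to them, and where a whole thing is asked for, a point or a joint stands for the part that bears it (a point fixed in the world has none). Each returns a list of dicts, best first, with "score" (0 to 1); they miss things now and then, are a little off and sometimes report something else, mostly with a low value. They report only what shows in the picture. A call takes as long as a camera call. They do not tell look-alikes from the thing itself.
- bot.boxes_of(name, camera): "at" ([column, row] in pixels, amid what is visible of it).
- bot.trace(name, camera): "mask" (384x512 bool, what is visible of it) and "at" ([column, row] in pixels, amid what is visible of it).
- bot.pinpoint(name, camera): "at" ([column, row] in pixels: a listed point, or the origin of a listed thing).
The state is a dict: "t": time; "q": joint angles; "joint_vel": joint speeds; "joint_torque": joint torques, N m; "eef_pos": TCP position; "tool_rot": TCP orientation; "contact_force": force on the tool from outside, world axes, zero at the start; "torque": the same for the moment, N m; "gripper_width": opening from 0.0 (shut) to 1.0 (fully open); "grasp_force": force on a finger pad.
Only numpy, scipy, OpenCV 4.12 (cv2) and the standard library are available. Lean on these libraries where they do the work, as an engineer would, in place of code of your own. Each camera call takes 0.05 s, during which the arm holds its last target. There are 200 camera calls.

## Working session

There is one attempt and no reset: what is moved stays moved. The work goes in short steps, Python scripts to look and compute and a shell command to move; the robot and the scene stay as the last step left them, time stands still between calls to the robot, and variables do not carry over. Pictures are saved under pics/ and viewed, at most 10 in all, crops included, and the job is handed in when it is done.

```bash
mkdir -p pics; python3 - <<'E'
from station import bot
import cv2, numpy as np
o=bot.get_obs(); print({k:np.round(v,3).tolist() for k,v in o.items()})
for c in("side","top"):
    p,d=bot.read_camera(c); cv2.imwrite(f"pics/{c}0.png",p); np.save(f"pics/{c}0.npy",d)
    m=bot.camera_model(c); print(c,{k:np.round(v,4).tolist() for k,v in m.items()})
    for n in("box_1","rack","scale","tray_floor","jar","wash","tipbox"):
        print(n,[(np.round(r["at"]).tolist(),round(r["score"],2)) for r in bot.pinpoint(n,c)])
E
```

```text
{'t': 0.0, 'q': [1.148, 0.478, 0.022, 1.556, -0.012, 1.109, -0.083], 'joint_vel': [-0.0, 0.001, 0.001, 0.001, 0.002, -0.001, -0.0], 'joint_torque': [-0.0, -59.644, 1.608, -28.119, 0.012, 0.01, 0.0], 'eef_pos': [0.209, -0.642, 0.404], 'tool_rot': [-0.001, 0.988, 0.157, -0.0], 'contact_force': [-0.308, 0.475, 0.412], 'torque': [0.04, 0.01, 0.047], 'grasp_force': 0.0, 'gripper_width': 1.003}
side {'intrinsics': [[371.0966, 0.0, 257.442], [0.0, 371.0966, 191.1312], [0.0, 0.0, 1.0]], 'R': [[0.9277, -0.3726, -0.0214], [-0.2336, -0.5348, -0.8121], [0.2911, 0.7584, -0.5832]], 't': [-0.5516, 0.2383, 0.7687]}
box_1 [([240.0, 195.0], 0.86), ([157.0, 215.0], 0.85), ([229.0, 173.0], 0.79), ([223.0, 152.0], 0.66), ([301.0, 180.0], 0.62)]
rack []
scale [([284.0, 349.0], 0.86), ([240.0, 196.0], 0.25)]
tray_floor [([284.0, 309.0], 0.68)]
jar [([194.0, 256.0], 0.74)]
wash [([158.0, 174.0], 0.87), ([284.0, 312.0], 0.45)]
tipbox [([365.0, 287.0], 0.6), ([159.0, 178.0], 0.52)]
top {'intrinsics': [[348.6568, 0.0, 258.0695], [0.0, 348.6568, 194.8433], [0.0, 0.0, 1.0]], 'R': [[-0.0231, -0.9997, 0.0123], [-0.9924, 0.0214, -0.1213], [0.121, -0.015, -0.9925]], 't': [0.0332, 0.6125, 0.9911]}
box_1 [([212.0, 138.0], 0.88), ([164.0, 200.0], 0.79), ([247.0, 206.0], 0.74), ([204.0, 278.0], 0.72), ([203.0, 204.0], 0.67)]
rack [([208.0, 206.0], 0.96)]
scale [([369.0, 224.0], 0.75)]
tray_floor [([386.0, 225.0], 0.63)]
jar [([272.0, 257.0], 0.82), ([350.0, 151.0], 0.31)]
wash []
tipbox [([349.0, 152.0], 0.76)]
```

View pics/top0.png

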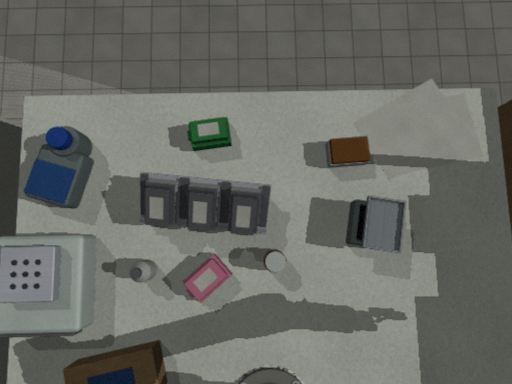

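View pics/side0.png

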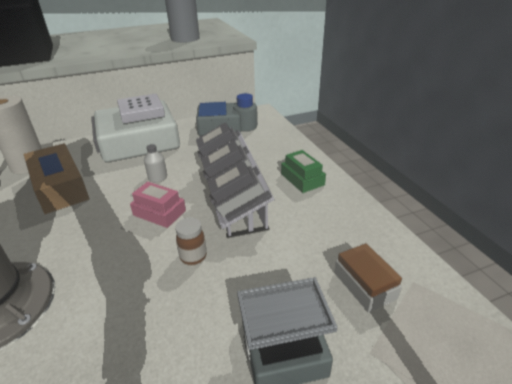

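The top view shows three grey-lidded boxes in the rack: box_1 at (157,203), box_2 at (203,205) and box_3 at (246,207). The green box at (210,133) and the pink one at (208,278) are look-alikes outside the rack. The scale tray is at (384,224), the jar at (274,261), the wash bottle at (142,270) and the tip box at (349,151). Next I fit the geometry to the depth data and confirm the boxes in a crop.

```bash
cat > h.py <<'E'
from station import bot
import numpy as np, cv2
from scipy.optimize import least_squares
from scipy.spatial.transform import Rotation as Ro
def cloud(c,d):
    m=bot.camera_model(c);K=m["intrinsics"];v,u=np.indices(d.shape)
    P=np.stack([(u-K[0,2])/K[0,0]*d,(v-K[1,2])/K[1,1]*d,d],-1).astype(float)
    P[d<=0]=np.nan
    return (P-np.array(m["t"]))@np.array(m["R"])   # R^T (P-t)
def sdbox(p,c,h):
    q=np.abs(p-c)-h
    return np.linalg.norm(np.maximum(q,0),axis=-1)+np.minimum(q.max(-1),0)
def box_sd(p): # box frame
    return np.minimum(sdbox(p,[0,0,.0205],[.059,.04,.0205]),sdbox(p,[0,0,.056],[.052,.031,.015]))
def rackdist(s,P):
    x,y,a=s[:3]
    q=(P-[x,y,0])@Ro.from_euler('z',a).as_matrix()
    B=Ro.from_euler('y',-25,degrees=True).as_matrix()
    return np.min([box_sd((q-[0,yy,.075])@B) for yy in(.115,0,-.115)],0)
E
python3 - <<'E'
from h import *
for c in("top","side"):
    W=cloud(c,np.load(f"pics/{c}0.npy"))
    if c=="top":
        cs=[W[205,203]]; print("mid",W[205,203],W[203,157],W[207,246],"tray",W[224,386],"jar",W[261,274],"tip",W[151,349],"wash",W[270,142])
        x0=W[205,203][:2]; tr0=W[224,386]
    P=W.reshape(-1,3);P=P[np.isfinite(P).all(1)]
    A=P[(np.abs(P[:,0]-x0[0])<.12)&(np.abs(P[:,1]-x0[1])<.22)&(P[:,2]>.10)]
    best=None
    for yaw in(-.1,.1):
        f=lambda s:rackdist(s,A)
        r=least_squares(f,[x0[0],x0[1],yaw],loss="soft_l1",f_scale=.003)
        if best is None or r.cost<best.cost:best=r
    print(c,"rack",best.x.round(4),"deg",np.degrees(best.x[2]).round(2),"med res",np.median(np.abs(best.fun)),len(A))
    T=P[(np.linalg.norm(P[:,:2]-tr0[:2],axis=1)<.12)&(P[:,2]>.10)&(P[:,2]<.135)]
    print("tray rect",cv2.minAreaRect((T[:,:2]*1000).astype(np.float32)),np.percentile(T[:,2],[5,50,95]).round(4),len(T))
    for n,z in(("scale",0),("tray_floor",.11),("jar",0),("tipbox",0)):
        m=bot.camera_model(c);K=m["intrinsics"]
        for r in bot.pinpoint(n,c)[:1]:
            ray=m["R"].T@np.linalg.inv(K)@[*r["at"],1];C=-m["R"].T@m["t"]
            print(n,(C+ray*(z-C[2])/ray[2]).round(3))
p=cv2.imread("pics/top0.png")[100:310,120:430]
cv2.imwrite("pics/crop.png",cv2.resize(p,None,fx=2.5,fy=2.5,interpolation=2))
E
```

```text
mid [0.57605415 0.16591797 0.14650725] [0.58367018 0.28524795 0.14912784] [0.56800291 0.05342453 0.15016384] tray [ 0.51664221 -0.32519984  0.11169832] jar [ 0.42378285 -0.01881785  0.09435845] tip [ 0.73383081 -0.24979292  0.06151608] wash [0.40815592 0.3394196  0.09155471]
top rack [ 0.5907  0.1715 -0.122 ] deg -6.99 med res 0.0012998536374668503 4936
tray rect ((518.5784301757812, -319.2098083496094), (106.34278869628906, 142.24542236328125), 79.95193481445312) [0.1074 0.1106 0.1208] 2094
scale [ 0.521 -0.316  0.   ]
tray_floor [ 0.515 -0.326  0.11 ]
jar [ 0.43  -0.017  0.   ]
tipbox [ 0.745 -0.266  0.   ]
side rack [ 0.5895  0.1714 -0.1233] deg -7.06 med res 0.0009777088340465617 3565
tray rect ((516.7325439453125, -319.55426025390625), (105.86795043945312, 142.4257049560547), 79.71031951904297) [0.1081 0.11   0.12  ] 5096
scale [ 0.518 -0.319  0.   ]
tray_floor [ 0.519 -0.315  0.11 ]
jar [ 0.423 -0.024  0.   ]
tipbox [ 0.737 -0.257  0.   ]
```

View pics/crop.png

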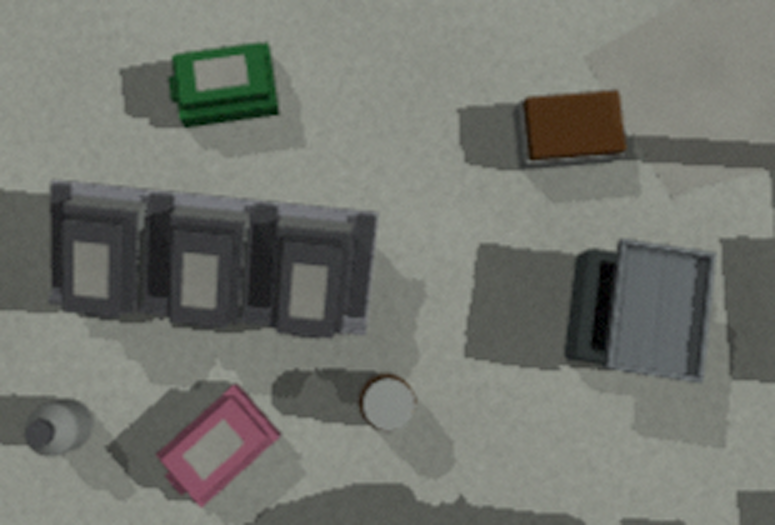

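The crop confirms three identical grey-lidded boxes sitting in the rack, and the green and pink ones are outside it. The jar is clear of the path, and the tray's long axis is at about -10°.

```bash
cat >> h.py <<'E'
def st():
    o=bot.get_obs();R=Ro.from_quat(o["tool_rot"],scalar_first=True).as_matrix()
    return o,np.array(o["eef_pos"]),R
def goto(p,head,quiet=False):
    """shift in tool axes after the turn"""
    o,e,R=st();h=np.degrees(np.arctan2(R[1,0],R[0,0]))
    turn=(h-head+180)%360-180
    R2=R@Ro.from_euler('z',turn,degrees=True).as_matrix()
    s=R2.T@(np.array(p)-e)*1000
    print("t %.2f eef %s head %.1f | turn %.1f then xyz mm %s | F %s w %.3f g %.1f"%(o["t"],e.round(4),h,turn,s.round(1),np.round(o["contact_force"],2),o["gripper_width"],o["grasp_force"]))
RK=np.array([.590,.1715]);RY=-7.0
def boxpt(i,z=.289,dx=-.0206):
    a=np.radians(RY);y={1:.115,2:0,3:-.115}[i]
    return [RK[0]+dx*np.cos(a)-y*np.sin(a),RK[1]+dx*np.sin(a)+y*np.cos(a),z]
E
python3 -c "
from h import *
goto(boxpt(3,.36),RY)"
```

```text
t 1.20 eef [ 0.209  -0.6418  0.4047] head 18.0 | turn 25.0 then xyz mm [ 258.4 -738.7   44.7] | F [0.98 0.97 0.68] w 1.001 g 0.0
```

```bash
python3 -m pendant '[[0.085,0,0,0,6.25],[0.085,0,0,0,6.25],[0.085,0,0,0,6.25],[0.085,0,0,0,6.25],[0.085,8,-23,0,0]]' 2>&1 | head -c 300; python3 -c "
from h import *
goto(boxpt(3,.36),RY)"
```

```text
t: 1.62
eef_pos: [0.2223, -0.609, 0.4044]
tool_rot: [0.002, 0.998, -0.068, -0.002]
contact_force: [0.3, -1.2, -0.4]
gripper_width: 0.999
grasp_force: 0.0
t 1.62 eef [ 0.2223 -0.609   0.4044] head -7.8 | turn -0.8 then xyz mm [ 249.3 -704.7   40.1] | F [ 0.29 -1.17 -0.41] w 0.999 g 0.0
```

I typed millimetres there where the rows take metres. The row was capped at 41.7 mm and went in the right direction, so no harm was done. From here I use metres.

```bash
python3 -m pendant '[[0.085,0.011,-0.031,0,-0.7],[0.085,0.011,-0.031,0,0],[0.085,0.011,-0.031,0,0],[0.085,0.011,-0.031,0,0],[0.085,0.011,-0.031,0,0],[0.085,0.011,-0.031,0,0],[0.085,0.011,-0.031,0,0],[0.085,0.011,-0.031,0,0],[0.085,0.011,-0.031,0,0],[0.085,0.011,-0.031,0,0],[0.085,0.011,-0.031,0,0],[0.085,0.011,-0.031,0,0]]' >/dev/null; python3 -m pendant '[[0.085,0.011,-0.031,0,0],[0.085,0.011,-0.031,0,0],[0.085,0.011,-0.031,0,0],[0.085,0.011,-0.031,0,0],[0.085,0.011,-0.031,0,0],[0.085,0.011,-0.031,0,0],[0.085,0.011,-0.031,0,0],[0.085,0.011,-0.031,0,0],[0.085,0.011,-0.031,0,0],[0.085,0.011,-0.031,0,0],[0.085,0,0,0,0]]' >/dev/null;  python3 -c "
from h import *
goto(boxpt(3,.36),RY)"
```

```text
t 3.53 eef [0.5442 0.0539 0.4052] head -5.8 | turn 1.2 then xyz mm [10.4 -7.1 45.3] | F [0.31 0.02 0.23] w 0.992 g 0.0
```

```bash
python3 -m pendant '[[0.085,0.010,-0.007,0.02,1.2],[0.085,0,0,0.025,0],[0.085,0,0,0,0],[0.085,0,0,0,0]]' >/dev/null;  python3 -c "
from h import *
goto(boxpt(3),RY)
for c in('top','side'):
    p,d=bot.read_camera(c); cv2.imwrite(f'pics/{c}1.png',p)
a=cv2.imread('pics/top1.png')[130:290,110:320];b=cv2.imread('pics/side1.png')[90:250,150:310]
cv2.imwrite('pics/c1.png',np.hstack([cv2.resize(x,(400,400)) for x in(a,b)]))
"
```

```text
t 3.87 eef [0.5529 0.0524 0.3589] head -7.5 | turn -0.5 then xyz mm [ 2.  -7.8 69.9] | F [-0.13  0.31  0.6 ] w 0.995 g 0.0
```

View pics/c1.png

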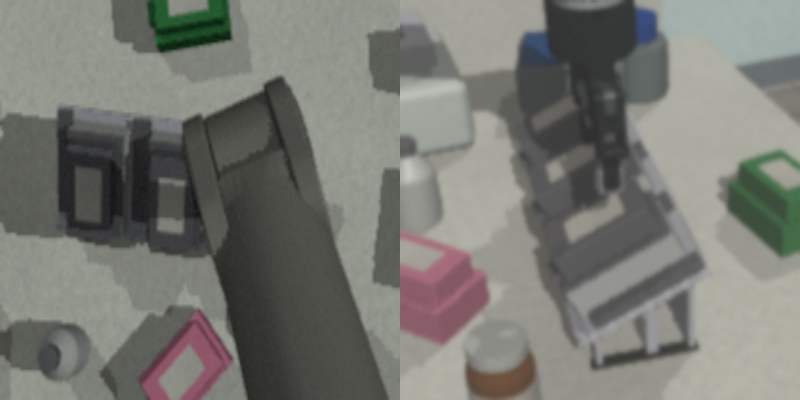

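The gripper (about 0.36 m up) is above box_3 at crop (610,180) right panel. The lids below it are undisturbed.

```bash
python3 -c "
from h import *
goto(boxpt(3),RY)"; python3 -m pendant '[[0.085,0.002,-0.0078,0,0],[0.085,0,0,0,0],[0.085,0,0,0,0]]' >/dev/null;  python3 -c "
from h import *
goto(boxpt(3),RY)"
```

```text
t 3.97 eef [0.5536 0.0525 0.3609] head -7.5 | turn -0.5 then xyz mm [ 0.9 -7.6 71.9] | F [0.61 0.75 0.59] w 0.999 g 0.0
t 4.22 eef [0.5567 0.0609 0.3608] head -7.4 | turn -0.4 then xyz mm [-1.2  1.3 71.8] | F [ 0.38 -0.36  0.09] w 0.992 g 0.0
```

```bash
python3 -m pendant '[[0.085,0,0,0.018,-0.4],[0.085,0,0,0.018,0],[0.085,0,0,0.018,0],[0.085,-0.001,0.001,0.010,0],[0.085,0,0,0.008,0],[0.085,0,0,0,0],[0.085,0,0,0,0]]' 60 >/dev/null;  python3 -c "
from h import *
goto(boxpt(3),RY)"
```

```text
t 4.80 eef [0.5555 0.0594 0.288 ] head -7.1 | turn -0.1 then xyz mm [ 0.  -0.5 -1. ] | F [ 0.11 -0.02 -0.11] w 0.997 g 0.0
```

```bash
python3 -m pendant '[[0.05,0,0,0,0],[0.05,0,0,0,0],[0.05,0,0,0,0],[0.05,0,0,0,0],[0.05,0,0,0,0],[0.05,0,0,0,0],[0.05,0,0,0,0],[0.05,0,0,0,0]]' 60;  python3 -c "
from h import *
goto(boxpt(3),RY)
p,d=bot.read_camera('side');cv2.imwrite('pics/side2.png',cv2.resize(p[90:250,150:310],(500,500)))"
```

```text
t: 5.47
eef_pos: [0.5557, 0.0596, 0.2891]
tool_rot: [-0.0, 0.998, -0.062, 0.001]
contact_force: [-0.9, -0.1, 4.7]
gripper_width: 0.706
grasp_force: 65.9
t 5.47 eef [0.5557 0.0596 0.2891] head -7.1 | turn -0.1 then xyz mm [-0.2 -0.2  0.1] | F [-0.92 -0.08  4.73] w 0.706 g 65.9
```

View pics/side2.png

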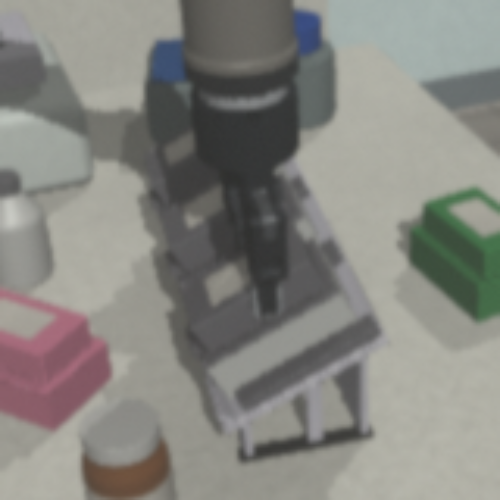

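The fingers hold box_3's lid at about crop (265,300), opening 60 mm. Next: lift and weigh.

```bash
python3 -m pendant '[[0.05,0,0,-0.006,0],[0.05,0,0,-0.008,0],[0.05,0,0,-0.008,0],[0.05,0,0,-0.008,0],[0.05,0,0,0,0],[0.05,0,0,0,0],[0.05,0,0,0,0]]' ;python3 -m pendant '[[0.05,0,0,0,0]]' | grep force;python3 -m pendant '[[0.05,0,0,0,0]]'|grep force;  python3 -c "
from h import *
goto(boxpt(3),RY)
print(bot.get_obs()['torque'])"
```

```text
t: 6.1
eef_pos: [0.5552, 0.0593, 0.3177]
tool_rot: [0.0, 0.998, -0.062, -0.0]
contact_force: [-0.7, -0.2, -1.7]
gripper_width: 0.713
grasp_force: 65.3
contact_force: [1.2, -0.3, -2.2]
grasp_force: 65.3
contact_force: [1.0, 0.9, -2.2]
grasp_force: 65.3
t 6.27 eef [0.5551 0.0593 0.3173] head -7.1 | turn -0.1 then xyz mm [ 0.4 -0.6 28.3] | F [ 0.96  0.92 -2.24] w 0.712 g 65.3
[ 0.01359003 -0.00777092 -0.07594618]
```

box_3 weighs about 2.2 N, so it is empty. I put it back.

```bash
python3 -m pendant '[[0.05,0,0,0.008,0],[0.05,0,0,0.008,0],[0.05,0,0,0.006,0],[0.05,0,0,0.004,0],[0.05,0,0,0.002,0],[0.05,0,0,0.001,0],[0.05,0,0,0,0]]' ;  python3 -c "
from h import *
goto(boxpt(3),RY)"
```

```text
t: 6.85
eef_pos: [0.5555, 0.0594, 0.289]
tool_rot: [0.0, 0.998, -0.062, 0.0]
contact_force: [-1.8, -0.4, -0.4]
gripper_width: 0.715
grasp_force: 65.7
t 6.85 eef [0.5555 0.0594 0.289 ] head -7.1 | turn -0.1 then xyz mm [-0.  -0.5 -0. ] | F [-1.77 -0.44 -0.36] w 0.715 g 65.7
```

```bash
python3 -m pendant '[[0.05,0,0,0.001,0],[0.05,0,0,0,0],[0.085,0,0,0,0],[0.085,0,0,0,0],[0.085,0,0,0,0],[0.085,0,0,0,0],[0.085,0,0,0,0],[0.085,0,0,-0.010,0],[0.085,0,0,-0.025,0],[0.085,0,0,-0.025,0],[0.085,0,0,-0.020,0],[0.085,0,0,0,0]]' >/dev/null; python3 -m pendant '[[0.085,0,-0.025,0,0],[0.085,0,-0.03,0,0],[0.085,0,-0.03,0,0],[0.085,0,-0.03,0,0],[0.085,0,0,0,0],[0.085,0,0,0,0],[0.085,0,0,0,0]]'; python3 -c "
from h import *
goto(boxpt(2),RY)"
```

```text
t: 8.43
eef_pos: [0.5693, 0.173, 0.3674]
tool_rot: [0.0, 0.998, -0.062, -0.0]
contact_force: [0.4, 0.0, 1.1]
gripper_width: 0.997
grasp_force: 0.0
t 8.43 eef [0.5693 0.173  0.3674] head -7.1 | turn -0.1 then xyz mm [ 0.1 -1.1 78.4] | F [0.39 0.05 1.13] w 0.997 g 0.0
```

```bash
python3 -m pendant '[[0.085,0,-0.001,0.02,0],[0.085,0,0,0.02,0],[0.085,0,0,0.02,0],[0.085,0,0,0.010,0],[0.085,0,0,0.0075,0],[0.085,0,0,0,0]]' 60 | grep -E "eef|contact"; python3 -m pendant '[[0.05,0,0,0,0],[0.05,0,0,0,0],[0.05,0,0,0,0],[0.05,0,0,0,0],[0.05,0,0,0,0],[0.05,0,0,0,0],[0.05,0,0,0,0]]' 60 | grep -E "eef|force|wid";python3 -m pendant '[[0.05,0,0,-0.006,0],[0.05,0,0,-0.008,0],[0.05,0,0,-0.008,0],[0.05,0,0,-0.008,0],[0.05,0,0,0,0],[0.05,0,0,0,0],[0.05,0,0,0,0],[0.05,0,0,0,0]]' ;python3 -m pendant '[[0.05,0,0,0,0]]' | grep force
```

```text
eef_pos: [0.5693, 0.1734, 0.2889]
contact_force: [0.8, 0.2, 0.5]
eef_pos: [0.57, 0.1748, 0.2917]
contact_force: [-2.4, -0.3, 5.7]
gripper_width: 0.712
grasp_force: 67.6
t: 10.18
eef_pos: [0.5693, 0.1744, 0.3197]
tool_rot: [0.0, 0.998, -0.062, -0.0]
contact_force: [0.4, 0.7, -5.7]
gripper_width: 0.71
grasp_force: 66.6
contact_force: [0.2, -0.8, -6.8]
grasp_force: 66.6
```

box_2 weighs about 6 N, so it is the full one. I carry it up and across to the tray, with a 3° turn to line up.

```bash
cat >> h.py <<'E'
TR=np.array([.5175,-.3195]);TY=-10.0
def traypt(dx,z):
    a=np.radians(TY);return [TR[0]+dx*np.cos(a),TR[1]+dx*np.sin(a),z]
E
python3 -m pendant '[[0.05,0,0,-0.015,0],[0.05,0,0,-0.025,0],[0.05,0,0,-0.025,0],[0.05,0,0,-0.025,0],[0.05,0,0,-0.025,0],[0.05,0,0,-0.015,0],[0.05,0,0,0,1],[0.05,0,0,0,1],[0.05,0,0,0,1],[0.05,0,0,0,0]]' 60;python3 -c "
from h import *
goto(traypt(-.023,.42),TY)"
```

```text
t: 11.1
eef_pos: [0.5691, 0.1742, 0.4481]
tool_rot: [0.001, 0.996, -0.088, -0.002]
contact_force: [-0.3, -0.6, -5.1]
gripper_width: 0.711
grasp_force: 67.6
t 11.10 eef [0.5691 0.1742 0.4481] head -10.1 | turn -0.1 then xyz mm [ 12.  495.1  29. ] | F [-0.25 -0.57 -5.14] w 0.711 g 67.6
```

```bash
python3 -m pendant '[[0.05,0,0.01,0,0],[0.05,0.001,0.02,0,0],[0.05,0.001,0.025,0,0],[0.05,0.001,0.025,0,0],[0.05,0.001,0.025,0,0],[0.05,0.001,0.025,0,0],[0.05,0.001,0.025,0,0],[0.05,0.001,0.025,0,0],[0.05,0.001,0.025,0,0],[0.05,0.001,0.025,0,0],[0.05,0.001,0.025,0,0],[0.05,0.001,0.025,0,0]]' 60 >/dev/null
python3 -m pendant '[[0.05,0.001,0.025,0,0],[0.05,0,0.025,0,0],[0.05,0,0.025,0,0],[0.05,0,0.025,0,0],[0.05,0,0.025,0,0],[0.05,0,0.025,0,0],[0.05,0,0.025,0,0],[0.05,0,0.02,0,0],[0.05,0,0.015,0,0],[0.05,0,0.005,0,0],[0.05,0,0,0,0],[0.05,0,0,0,0]]' >/dev/null
python3 -c "
from h import *
goto(traypt(-.023,.40),TY)"
```

```text
t 13.10 eef [ 0.4948 -0.3143  0.4496] head -10.0 | turn -0.0 then xyz mm [ 0.3  1.2 49.6] | F [ 0.17  0.52 -6.62] w 0.712 g 67.7
```

```bash
python3 -m pendant '[[0.05,0,0.001,0.02,0],[0.05,0,0,0.02,0],[0.05,0,0,0.01,0],[0.05,0,0,0,0],[0.05,0,0,0,0],[0.05,0,0,0,0]]' >/dev/null
cat >> h.py <<'E'
def fitbox(s0,c='side'):
    """pose (x,y,z of origin, yaw deg, pitch deg) of the held box, in the tool-near region"""
    p,d=bot.read_camera(c);P=cloud(c,d).reshape(-1,3);P=P[np.isfinite(P).all(1)]
    def f(s,Q):
        B=(Ro.from_euler('z',s[3],degrees=True)*Ro.from_euler('y',-s[4],degrees=True)).as_matrix()
        return box_sd((Q-s[:3])@B)
    s=np.array(s0,float)
    for tol in(.02,.012,.008):
        Q=P[np.abs(f(s,P))<tol]
        s=least_squares(lambda v:np.r_[f(np.r_[v[:3],v[3:]*100],Q)],np.r_[s[:3],s[3:]/100],loss="soft_l1",f_scale=.002,x_scale=.01).x
        s=np.r_[s[:3],s[3:]*100]
    print(c,"box x y z",s[:3].round(4),"yaw %.1f pitch %.1f"%tuple(s[3:]),"n",len(Q),"med",np.median(np.abs(f(s,Q))).round(4))
    a=np.radians(TY);dd=s[:2]-TR
    print("  rel tray x %.1f y %.1f mm"%tuple(1000*np.array([dd[0]*np.cos(a)+dd[1]*np.sin(a),-dd[0]*np.sin(a)+dd[1]*np.cos(a)])))
    return p,s
E
python3 -c "
from h import *
goto(traypt(-.023,.349),TY)
p,s=fitbox([.515,-.317,.186,-10,25])
cv2.imwrite('pics/side3.png',cv2.resize(p[150:384,180:412],(600,600)))"
```

```text
t 13.60 eef [ 0.4953 -0.3156  0.4013] head -10.0 | turn -0.0 then xyz mm [-0.6 -0.1 52.3] | F [ 0.1  -0.48 -5.02] w 0.712 g 67.7
side box x y z [ 0.512  -0.3196  0.184 ] yaw -9.9 pitch 24.9 n 4567 med 0.0005
  rel tray x -5.4 y -1.1 mm
```

View pics/side3.png

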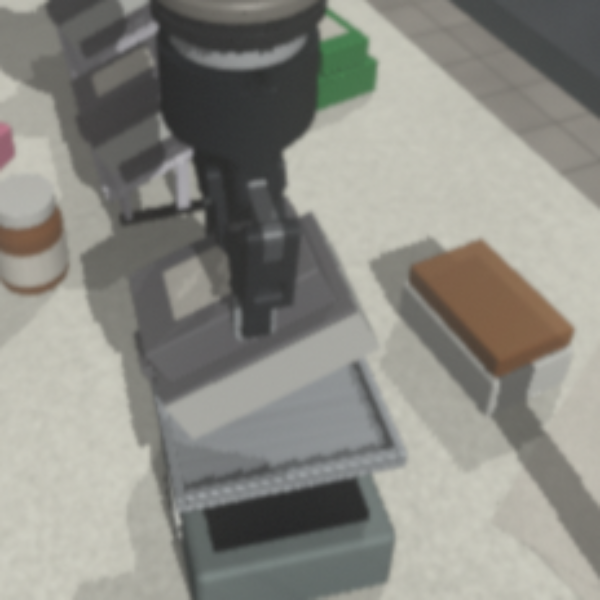

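The side crop shows box_2 held at 24.9° pitch above the tray (crop 250,330), well aligned with it. The low edge is about 49 mm above the tray floor.

```bash
python3 -m pendant '[[0.05,0.002,-0.001,0.01,0],[0.05,0,0,0.013,0],[0.05,0,0,0.012,0],[0.05,0,0,0.008,0],[0.05,0,0,0,0]]' 60 |grep force
python3 -m pendant '[[0.05,0,0,0,0],[0.05,0,0,0,0],[0.05,0,0,0,0],[0.05,0,0,0,0],[0.05,0,0,0,0]]' 20
python3 -c "
from h import *
e=st()[1];p,s=fitbox([e[0]+.017,e[1]-.003,e[2]-.217,-10,25])"
```

```text
contact_force: [0.3, -0.1, -6.7]
grasp_force: 67.5
t: 14.48
eef_pos: [0.497, -0.3154, 0.3578]
tool_rot: [0.0, 0.996, -0.088, 0.0]
contact_force: [-0.1, -0.5, -5.8]
gripper_width: 0.711
grasp_force: 67.6
side box x y z [ 0.5132 -0.3194  0.1401] yaw -10.0 pitch 24.8 n 4269 med 0.0005
  rel tray x -4.2 y -0.6 mm
```

```bash
python3 -m pendant '[[0.058,0,0,0,0],[0.058,0,0,0,0],[0.058,0,0,0,0]]' 20 | grep -E "grip|force"
python3 -m pendant '[[0.0595,0,0,0,0],[0.0595,0,0,0,0],[0.0595,0,0,0,0]]' 20|grep -E "grip|force"
```

```text
contact_force: [0.6, 0.5, -5.4]
gripper_width: 0.71
grasp_force: 67.6
contact_force: [0.0, 0.0, -5.4]
gripper_width: 0.711
grasp_force: 67.6
```

```bash
python3 -m pendant '[[0.05,0,0,0.004,0],[0.05,0,0,0.003,0],[0.05,0,0,0.003,0],[0.05,0,0,0.003,0],[0.05,0,0,0,0],[0.05,0,0,0,0]]' 20
python3 -c "
from h import *
e=st()[1];p,s=fitbox([e[0]+.017,e[1]-.003,e[2]-.217,-10,24])"
```

```text
t: 15.53
eef_pos: [0.497, -0.3154, 0.3442]
tool_rot: [0.0, 0.996, -0.088, 0.0]
contact_force: [0.3, -0.8, -4.0]
gripper_width: 0.711
grasp_force: 67.9
side box x y z [ 0.5131 -0.3193  0.1266] yaw -9.9 pitch 24.7 n 4189 med 0.0005
  rel tray x -4.4 y -0.6 mm
```

```bash
python3 -m pendant '[[0.05,0.001,0,0.003,0],[0.05,0.001,0,0.003,0],[0.05,0.001,0,0.003,0],[0.05,0.001,0,0.003,0],[0.05,0,0,0,0],[0.05,0,0,0,0]]' 20
python3 -c "
from h import *
e=st()[1];p,s=fitbox([e[0]+.017,e[1]-.003,e[2]-.217,-10,24])"
```

```text
t: 16.08
eef_pos: [0.5003, -0.3161, 0.3318]
tool_rot: [-0.0, 0.996, -0.088, -0.001]
contact_force: [-4.3, 0.4, -0.1]
gripper_width: 0.71
grasp_force: 68.2
side box x y z [ 0.5152 -0.3198  0.1139] yaw -9.9 pitch 24.1 n 4068 med 0.0005
  rel tray x -2.2 y -0.7 mm
```

```bash
python3 -m pendant '[[0.05,0.002,0,0.000,0],[0.05,0.002,0,0,0],[0.05,0.002,0,0,0],[0.05,0,0,0,0]]' 20
python3 -c "
from h import *
e=st()[1];p,s=fitbox([e[0]+.016,e[1]-.003,e[2]-.217,-10,24])"
```

```text
t: 16.47
eef_pos: [0.5073, -0.3171, 0.3325]
tool_rot: [0.0, 0.996, -0.088, 0.001]
contact_force: [-2.9, 0.7, -0.5]
gripper_width: 0.71
grasp_force: 68.3
side box x y z [ 0.5229 -0.3209  0.1147] yaw -9.9 pitch 24.3 n 4030 med 0.0005
  rel tray x 5.5 y -0.5 mm
```

The box slides on the tray before it rotates, because the gripper keeps its 68 N grip. I'll take it back to its own pocket and regrip it at 20 N so it can pivot flat on the tray.

```bash
python3 -m pendant '[[0.05,0,0,-0.006,0],[0.05,0,0,-0.01,0],[0.05,0,0,-0.02,0],[0.05,0,0,-0.025,0],[0.05,0,0,-0.03,0],[0.05,0,0,-0.02,0],[0.05,0,0,-0.006,0],[0.05,0,-0.01,0,-1],[0.05,0,-0.02,0,-1],[0.05,0,-0.025,0,-1],[0.05,0,-0.03,0,0],[0.05,0,-0.03,0,0]]' 60 >/dev/null
python3 -m pendant '[[0.05,0,-0.03,0,0],[0.05,0,-0.03,0,0],[0.05,0,-0.03,0,0],[0.05,0,-0.03,0,0],[0.05,0,-0.03,0,0],[0.05,0,-0.03,0,0],[0.05,0,-0.03,0,0],[0.05,0,-0.03,0,0],[0.05,0,-0.03,0,0],[0.05,0,-0.025,0,0],[0.05,0,-0.015,0,0],[0.05,0,0,0,0]]' >/dev/null
python3 -c "
from h import *
goto([.573,.1745,.2925],RY)"
```

```text
t 18.52 eef [0.5588 0.1113 0.4471] head -6.5 | turn 0.5 then xyz mm [  7.  -64.  154.8] | F [ 0.33  0.07 -5.34] w 0.712 g 67.7
```

```bash
python3 -m pendant '[[0.05,0.002,-0.02,0,0.5],[0.05,0.003,-0.024,0,0],[0.05,0.002,-0.02,0,0],[0.05,0,0,0.02,0],[0.05,0,0,0.03,0],[0.05,0,0,0.03,0],[0.05,0,0,0.025,0],[0.05,0,0,0.005,0],[0.05,0,0,0,0],[0.05,0,0,0,0]]' >/dev/null
python3 -c "
from h import *
goto([.573,.1745,.2925],RY)
e=st()[1];p,s=fitbox([e[0]+.016,e[1]-.002,e[2]-.217,-7,24.3])
print('offset from seat',s[:3]-[.588,.172,.075])"
```

```text
t 19.35 eef [0.5756 0.1676 0.3395] head -7.5 | turn -0.5 then xyz mm [-3.4 -6.5 47. ] | F [-0.01  0.2  -5.23] w 0.712 g 69.0
side box x y z [0.5909 0.1643 0.1216] yaw -7.3 pitch 24.7 n 1466 med 0.0009
  rel tray x -11.7 y 489.2 mm
offset from seat [ 0.00293581 -0.007661    0.04659862]
```

```bash
python3 -m pendant '[[0.05,-0.001,-0.007,0,-0.4],[0.05,0,0,0.015,0],[0.05,0,0,0.012,0],[0.05,0,0,0.008,0],[0.05,0,0,0.005,0],[0.05,0,0,0.003,0],[0.05,0,0,0,0],[0.05,0,0,0,0]]' 
python3 -c "
from h import *
goto([.573,.1745,.2925],RY)
e=st()[1];p,s=fitbox([e[0]+.016,e[1]-.002,e[2]-.217,-7,24.3])"
```

```text
t: 20.07
eef_pos: [0.5759, 0.1741, 0.2964]
tool_rot: [-0.0, 0.998, -0.063, 0.0]
contact_force: [0.8, -0.2, -5.5]
gripper_width: 0.717
grasp_force: 69.1
t 20.07 eef [0.5759 0.1741 0.2964] head -7.2 | turn -0.2 then xyz mm [-2.9 -0.1  3.9] | F [ 0.81 -0.17 -5.48] w 0.717 g 69.1
side box x y z [0.5929 0.1703 0.0792] yaw -7.1 pitch 24.7 n 990 med 0.0009
  rel tray x -10.8 y 495.5 mm
```

```bash
python3 -m pendant '[[0.05,-0.001,0,0.002,0],[0.05,-0.001,0,0.002,0],[0.05,0,0,0,0],[0.05,0,0,0.001,0],[0.05,0,0,0,0],[0.05,0,0,0,0]]'
python3 -c "
from h import *
goto([.573,.1745,.2925],RY)"
```

```text
t: 20.62
eef_pos: [0.5744, 0.1744, 0.2939]
tool_rot: [-0.0, 0.998, -0.063, 0.002]
contact_force: [-4.2, -4.1, 12.4]
gripper_width: 0.714
grasp_force: 71.2
t 20.62 eef [0.5744 0.1744 0.2939] head -7.2 | turn -0.2 then xyz mm [-1.4  0.1  1.4] | F [-4.2  -4.07 12.38] w 0.714 g 71.2
```

```bash
python3 -m pendant '[[0.085,0,0,0,0],[0.085,0,0,0,0],[0.085,0,0,0,0],[0.085,0,0,0,0],[0.085,-0.003,0,-0.001,0],[0.085,0,0,0,0]]' 20 | grep -E "eef|force"
python3 -m pendant '[[0.05,0,0,0,0],[0.05,0,0,0,0],[0.05,0,0,0,0],[0.05,0,0,0,0],[0.05,0,0,0,0],[0.05,0,0,0,0],[0.05,0,0,0,0],[0.05,0,0,0,0]]' 20| grep -E "eef|force"
python3 -m pendant '[[0.05,0,0,-0.004,0],[0.05,0,0,-0.006,0],[0.05,0,0,-0.010,0],[0.05,0,0,-0.010,0],[0.05,0,0,0,0],[0.05,0,0,0,0]]'
python3 -c "
from h import *
e=st()[1];p,s=fitbox([e[0]+.016,e[1]-.002,e[2]-.217,-7,24.3])"
```

```text
eef_pos: [0.5703, 0.175, 0.2922]
contact_force: [0.1, 0.2, 0.4]
grasp_force: 0.0
eef_pos: [0.5707, 0.1749, 0.2923]
contact_force: [-0.3, 0.5, 1.9]
grasp_force: 23.9
t: 22.28
eef_pos: [0.5711, 0.1748, 0.3233]
tool_rot: [-0.0, 0.998, -0.063, 0.001]
contact_force: [0.3, 0.3, -6.3]
gripper_width: 0.721
grasp_force: 23.8
side box x y z [0.5916 0.1711 0.1073] yaw -6.9 pitch 24.9 n 1334 med 0.0008
  rel tray x -12.2 y 496.0 mm
```

```bash
python3 -m pendant '[[0.05,0,0,-0.010,0],[0.05,0,0,-0.018,0],[0.05,0,0,-0.022,0],[0.05,0,0,-0.022,0],[0.05,0,0,-0.022,0],[0.05,0,0,-0.018,0],[0.05,0,0,-0.010,0],[0.05,0,0,0,1],[0.05,0,0,0,1],[0.05,0,0,0,1],[0.05,0,0.006,0,0],[0.05,0,0.014,0,0]]' 20 >/dev/null
python3 -m pendant '[[0.05,0.001,0.02,0,0],[0.05,0.001,0.024,0,0],[0.05,0.001,0.025,0,0],[0.05,0.001,0.025,0,0],[0.05,0,0.025,0,0],[0.05,0,0.025,0,0],[0.05,0,0.025,0,0],[0.05,0,0.025,0,0],[0.05,0,0.025,0,0],[0.05,0,0.025,0,0],[0.05,0,0.025,0,0],[0.05,0,0.025,0,0]]' >/dev/null
python3 -m pendant '[[0.05,0,0.025,0,0],[0.05,0,0.025,0,0],[0.05,0,0.025,0,0],[0.05,0,0.025,0,0],[0.05,0,0.025,0,0],[0.05,0,0.022,0,0],[0.05,0,0.018,0,0],[0.05,0,0.012,0,0],[0.05,0,0.008,0,0],[0.05,0,0.004,0,0],[0.05,0,0,0,0],[0.05,0,0,0,0]]'
python3 -c "
from h import *
goto(traypt(-.027,.40),TY)
e=st()[1];p,s=fitbox([e[0]+.019,e[1]-.003,e[2]-.216,-10,24.5])"
```

```text
t: 25.33
eef_pos: [0.4862, -0.3201, 0.444]
tool_rot: [-0.0, 0.996, -0.088, -0.0]
contact_force: [0.4, 0.9, -6.1]
gripper_width: 0.723
grasp_force: 24.3
t 25.33 eef [ 0.4862 -0.3201  0.444 ] head -10.1 | turn -0.1 then xyz mm [ 3.7 -6.  44.1] | F [ 0.43  0.87 -6.06] w 0.723 g 24.3
side box x y z [ 0.5065 -0.3246  0.2281] yaw -10.0 pitch 24.9 n 5109 med 0.0004
  rel tray x -10.0 y -6.9 mm
```

```bash
python3 -m pendant '[[0.05,0.003,-0.003,0.008,0],[0.05,0.004,-0.0035,0.014,0],[0.05,0,0,0.018,0],[0.05,0,0,0.018,0],[0.05,0,0,0.014,0],[0.05,0,0,0.009,0],[0.05,0,0,0.005,0],[0.05,0,0,0,0],[0.05,0,0,0,0],[0.05,0,0,0,0]]'
python3 -c "
from h import *
e=st()[1];p,s=fitbox([e[0]+.019,e[1]-.003,e[2]-.216,-10,24.5])"
```

```text
t: 26.22
eef_pos: [0.4944, -0.316, 0.3592]
tool_rot: [0.0, 0.996, -0.089, 0.001]
contact_force: [-0.8, -0.1, -5.9]
gripper_width: 0.722
grasp_force: 24.3
side box x y z [ 0.5154 -0.3208  0.1434] yaw -10.0 pitch 25.0 n 4244 med 0.0005
  rel tray x -1.9 y -1.7 mm
```

```bash
python3 -m pendant '[[0.05,0,-0.001,0.004,0],[0.05,0,0,0.004,0],[0.05,0,0,0.003,0],[0.05,0.001,0,0.003,0],[0.05,0.001,0,0.003,0],[0.05,0.001,0,0.002,0],[0.05,0.001,0,0.002,0],[0.05,0.001,0,0.001,0],[0.05,0,0,0,0]]'
python3 -c "
from h import *
e=st()[1];p,s=fitbox([e[0]+.019,e[1]-.003,e[2]-.216,-10,23])"
```

```text
t: 27.02
eef_pos: [0.4993, -0.3158, 0.3361]
tool_rot: [-0.0, 0.996, -0.089, 0.0]
contact_force: [-1.6, 0.8, -1.8]
gripper_width: 0.721
grasp_force: 24.6
side box x y z [ 0.5151 -0.3197  0.1186] yaw -10.1 pitch 21.7 n 4132 med 0.0005
  rel tray x -2.4 y -0.6 mm
```

```bash
python3 -m pendant '[[0.05,0.002,0,0.0012,0],[0.05,0.002,0,0.0012,0],[0.05,0.002,0,0.0012,0],[0.05,0.002,0,0.0013,0],[0.05,0.002,0,0.0013,0],[0.05,0.002,0,0.0014,0],[0.05,0,0,0,0]]'
python3 -c "
from h import *
e=st()[1];p,s=fitbox([e[0]+.013,e[1]-.003,e[2]-.217,-10,17])"
```

```text
t: 27.65
eef_pos: [0.5113, -0.318, 0.3283]
tool_rot: [0.0, 0.996, -0.088, 0.0]
contact_force: [0.8, 1.2, -1.6]
gripper_width: 0.722
grasp_force: 24.3
side box x y z [ 0.5148 -0.3197  0.1084] yaw -10.0 pitch 13.3 n 4177 med 0.0006
  rel tray x -2.6 y -0.6 mm
```

```bash
python3 -m pendant '[[0.05,0.0022,0,0.0014,0],[0.05,0.0022,0,0.0015,0],[0.05,0.0022,0,0.0015,0],[0.05,0.0022,0,0.0016,0],[0.05,0.0022,0,0.0016,0],[0.05,0.0020,0,0.0017,0],[0.05,0,0,0,0]]'
python3 -c "
from h import *
e=st()[1];p,s=fitbox([e[0]+.003,e[1]-.001,e[2]-.219,-10,5])"
```

```text
t: 28.28
eef_pos: [0.5241, -0.3203, 0.3189]
tool_rot: [0.0, 0.996, -0.088, 0.0]
contact_force: [0.6, 0.2, -1.1]
gripper_width: 0.725
grasp_force: 24.1
side box x y z [ 0.5146 -0.3197  0.0988] yaw -10.0 pitch 3.3 n 4401 med 0.0007
  rel tray x -2.9 y -0.7 mm
```

```bash
python3 -m pendant '[[0.05,0.002,0,0.0015,0],[0.05,0.002,0,0.0015,0],[0.05,0.001,0,0.0015,0],[0.05,0.0005,0,0.001,0],[0.05,0,0,0,0],[0.05,0,0,0,0]]'
python3 -c "
from h import *
e=st()[1];p,s=fitbox([e[0]-.005,e[1]+.001,e[2]-.219,-10,0])"
```

```text
t: 28.83
eef_pos: [0.5291, -0.3212, 0.3138]
tool_rot: [0.0, 0.996, -0.089, 0.0]
contact_force: [0.2, 2.2, -0.9]
gripper_width: 0.722
grasp_force: 24.1
side box x y z [ 0.5157 -0.32    0.0945] yaw -10.1 pitch -0.5 n 4317 med 0.0007
  rel tray x -1.7 y -0.8 mm
```

The box is flat and centred in the tray. I lower it the last 2 mm, release, and retreat upward.

```bash
python3 -m pendant '[[0.05,0,0,0.001,0],[0.05,0,0,0.001,0],[0.05,0,0,0,0],[0.05,0,0,0,0]]' | grep contact
python3 -m pendant '[[0.064,0,0,0,0],[0.066,0,0,0,0],[0.07,0,0,0,0],[0.076,0,0,0,0],[0.085,0,0,0,0],[0.085,0,0,0,0],[0.085,0,0,0,0],[0.085,0,0,-0.005,0],[0.085,0,0,-0.015,0],[0.085,0,0,-0.025,0],[0.085,0,0,-0.03,0],[0.085,0,0,-0.03,0]]'
python3 -m pendant '[[0.085,0,0,-0.03,0],[0.085,0,0,-0.01,0],[0.085,-0.02,0.03,0,0],[0.085,-0.02,0.035,0,0],[0.085,-0.02,0.035,0,0],[0.085,-0.02,0.035,0,0],[0.085,-0.02,0.035,0,0],[0.085,0,0.02,0,0],[0.085,0,0,0,0],[0.085,0,0,0,0]]'
python3 -c "
from h import *
p,s=fitbox([.516,-.32,.091,-10,0])
P,D=bot.read_camera('top');W=cloud('top',D).reshape(-1,3);S=cloud('side',bot.read_camera('side')[1]).reshape(-1,3)
B=Ro.from_euler('zy',[np.radians(RY),0]).as_matrix()@Ro.from_euler('y',-25,degrees=True).as_matrix()
for i in(1,3):
    q=np.array(boxpt(i,.075,0));
    for r in(W,S):
        r=r[np.isfinite(r).all(1)];d=box_sd((r-q)@B);d=d[np.abs(d)<.02];u=(r-q)@B
        t=r[(np.abs(u[:,0])<.03)&(np.abs(u[:,1])<.02)&(u[:,2]>.05)&(u[:,2]<.09)];print('box',i,'med|sd|',np.median(np.abs(d)).round(4),'lid n',np.median(((t-q)@B)[:,2]).round(4) if len(t) else None)
cv2.imwrite('pics/end.png',np.hstack([cv2.resize(x,(400,500)) for x in(P[90:310,110:430],p[90:384,140:420])]))"
```

```text
contact_force: [0.2, 0.2, 0.3]
t: 30.22
eef_pos: [0.5288, -0.3211, 0.4179]
tool_rot: [-0.0, 0.996, -0.089, -0.0]
contact_force: [0.3, -0.0, 0.5]
gripper_width: 0.997
grasp_force: 0.0
t: 31.05
eef_pos: [0.3962, -0.4916, 0.4564]
tool_rot: [-0.0, 0.996, -0.09, -0.0]
contact_force: [0.1, 1.1, -0.2]
gripper_width: 0.993
grasp_force: 0.0
side box x y z [ 0.5268 -0.3219  0.0915] yaw -10.3 pitch -0.2 n 2390 med 0.0005
  rel tray x 9.5 y -0.8 mm
box 1 med|sd| 0.0012 lid n 0.0716
box 1 med|sd| nan lid n None
box 3 med|sd| 0.0019 lid n 0.0718
box 3 med|sd| nan lid n None
  return _methods._mean(a, axis=axis, dtype=dtype,
  ret = ret.dtype.type(ret / rcount)
```

View pics/end.png

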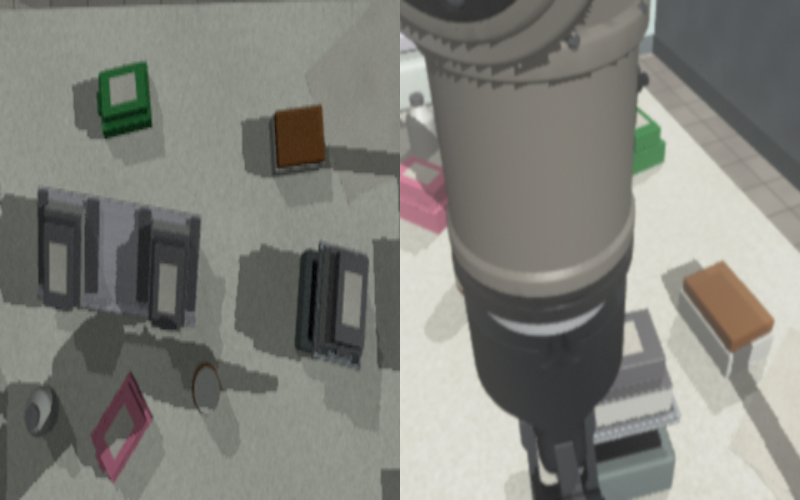

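The top view shows box_2 in the tray at crop (345,300), and boxes 1 and 3 in their pockets at (58,255) and (170,280). The jar, bottle and tip box stand where they were. The arm hides part of the side view, so I check the pose with the top camera.

```bash
python3 -c "
from h import *
fitbox([.516,-.32,.091,-10,0],'top')
for i in(1,3): q=boxpt(i,.075,0);print(i,np.round(q,4));fitbox([*q,-7,25],'top')
D=bot.read_camera('top')[1];W=cloud('top',D).reshape(-1,3);W=W[np.isfinite(W).all(1)]
a=np.radians(TY);d=W[:,:2]-TR;x=d[:,0]*np.cos(a)+d[:,1]*np.sin(a);y=-d[:,0]*np.sin(a)+d[:,1]*np.cos(a)
for lo,hi in((.095,.112),(.125,.138),(.155,.17)):
    m=(W[:,2]>lo)&(W[:,2]<hi)&(abs(x)<.1)&(abs(y)<.08);print(lo,m.sum(),x[m].min().round(4),x[m].max().round(4),y[m].min().round(4),y[m].max().round(4))
"
```

```text
top box x y z [ 0.5173 -0.3196  0.0919] yaw -10.3 pitch -0.4 n 1853 med 0.001
  rel tray x -0.2 y -0.2 mm
1 [0.604  0.2856 0.075 ]
top box x y z [0.6039 0.2852 0.0753] yaw -7.1 pitch 25.2 n 1757 med 0.0009
  rel tray x -19.9 y 610.6 mm
3 [0.576  0.0574 0.075 ]
top box x y z [0.5753 0.0577 0.0748] yaw -7.3 pitch 25.1 n 1683 med 0.0012
  rel tray x -8.6 y 381.5 mm
0.095 373 -0.0701 0.0722 -0.0508 0.0538
0.125 351 -0.0607 0.0642 -0.0385 0.0411
0.155 998 -0.0467 0.0573 -0.0314 0.032
```

```bash
python3 -c "
from station import bot
print(bot.hand_in())"
```

```text
the job is handed in; nothing more can be done
None
```

Box_2 is the full one (about 6 N): it lies flat, lengthways and centred in the scale tray; box_3 (about 2.2 N, empty) is back in its pocket, box_1 was never lifted (empty by elimination), and the job was handed in at about 31 s with no verdict returned.

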